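# Put the desk tools back in their fitted trays

## Robot

A 6-joint arm with a two-finger parallel gripper is mounted at the origin on a cart in front of the work surface, level with it; the furniture and walls round the work are solid. World frame = base frame: x ahead of the robot, y to its left, z up, the work surface at z = 0. Lengths are in m, angles in rad, forces in N, time in s.
With the tool pointing down it reaches from about 0.375 to 0.975 m from the base axis. Payload 3.8 kg.
Tool frame: the origin (TCP) lies on the mounting face of the last link; the fingertips stand 173 mm ahead of it and the grasp point (between the pads) lies 155 mm ahead of it; z points along the fingers, y is the line along which they close (so a half turn about z gives the same grasp; the last joint's range is limited). The gripper opens to 85 mm and grips with 20 to 120 N. Pads are 22 mm wide; open, the fingers measure 114 mm over their backs; the gripper's body (76 mm by 85 mm) begins 54 mm behind the grasp point. The pads swing forward as they close: fully open they stand 13 mm farther back than shut.
Start: joints at [1.076, 0.264, 1.604, -0, 1.274, -0.037], TCP at [0.298, 0.605, 0.405] pointing down, gripper open.
Joint ranges: [-2.63, 2.63], [-0.94, 2.18], [0.31, 2.57], [-1.31, 4.45], [0, 2.66], [-2.55, 2.55]. Speed limits (rad/s): [2.57, 2.57, 3.14, 3.14, 3.14, 3.14].

## Interface

Orientations are given as a unit quaternion [w, x, y, z].
In Python, from bench import env gives the robot as it stands.
- The arm moves only by the shell command python3 -m inch 'ROWS'. ROWS is JSON, a list of rows, each a list of 3 entries, a list of its own where there are three numbers: the opening, from 0 (shut) to 1 (fully open), then the shift along the tool's x, y, z in m, then the turn, a rotation vector about the tool's x, y, z in rad. In form: [[fingers, [x, y, z], [wx, wy, wz]], ...]. A call has 1 to 8 rows; each row is the pose to reach, as a shift and turn from the pose commanded when the call began, along the tool's axes at that moment; what a row does not reach only later rows make up. A row lasts 1/12 s, in which the tool goes at most 41.7 mm and 7.16 degrees, less where a joint would pass 70% of its speed; a pose out of reach is approached as far as the arm can. A call with a gripper value outside its range is refused whole. The fingers move at their own pace and stop on an object; the grip force is fixed at half the most. Time passes only in rows, so rows that repeat a pose let the fingers close. It gives the time, the measured TCP pose, the force, the opening and the grip force at its end, in the units of the state.
- env.state(): the state, without advancing time (a new reading comes with each control period).
- env.snapshot(name): name is "side" or "top"; returns (picture, depth): 400x640x3 uint8, red, green, blue; 400x640 float32, m along the optical axis (not along the pixel's ray), 0 where there is no reading.
- env.calibration(name): a dict with "fx", "fy", "cx", "cy" (pixels), "k1" (the pictures are not rectified: a ray, as slopes to the right and down, at radius r is drawn at 1 + k1 r^2 times it, then the intrinsics apply), "R" (3x3) and "t" (3): a world point X has camera coordinates R X + t. Camera axes: x right, y down, z forward; pixel columns grow to the right and rows downward; lengths in m; the calibration is good to about 2 mm. A picture is of the moment at which its call begins. calibration takes no time and is no camera call.
- env.close_job(): hands the job in; it is judged then, once.
The state is a dict: "time_s": time; "qpos": joint angles; "qvel": joint speeds; "joint_torque": joint torques, N m; "position": TCP position; "tool_rot": TCP orientation; "contact_force": force on the tool from outside, world axes, zero at the start; "torque": the same for the moment, N m; "grip_width": finger opening in m; "finger_force": force on a finger pad.
Only numpy, scipy, OpenCV 4.12 (cv2) and the standard library are available. Lean on these libraries where they do the work, as an engineer would, in place of code of your own. Each camera call takes 0.05 s, during which the arm holds its last target. There are 200 camera calls.

## Task

Put the three desk tools - the stapler, the tape dispenser and the rubber stamp - back in the three shallow trays, each in the tray made to its size: the stapler in the long narrow one, the tape dispenser in the wide one, the rubber stamp in the small one. Each should stand upright and flat on the tray's floor, lying along the tray (either way round). Leave the other things on the desk where they are.

Things in the scene. Friction and masses are not known exactly. Their poses are not given: they have to be found in the camera images.
- stapler: Loose desk stapler, red arm over a black base, 36 wide (x) x 152 long (y) x 41 mm high, about 0.2 kg; the arm does not open. Base 36 x 152 mm up to 8 mm high; the red arm on top is 22 mm wide (x), from 26 to 40 mm high, over the whole length: grip it across x, near the middle of the length. Origin: centre of its underside; z up, y along its length.
- tape_dispenser: Loose black tape dispenser with a cream tape roll, 51 wide (x) x 121 long (y) x 75 mm high, about 0.28 kg. Solid base 51 x 121 mm up to 20 mm high; above it two cheeks 36 mm apart over their outsides (x = -18 to 18 mm) hold the roll, from y = 5 to 45 mm and 20 to 60 mm high: grip across x on the cheeks, about y = 15 to 25 mm, 40 to 45 mm high. Origin: centre of its underside; z up, y along its length towards the roll's end.
- rubber_stamp: Loose rubber stamp standing on its black rubber, wooden, 28 (x) x 52 (y) x 74 mm high, about 0.05 kg. Block 28 x 52 mm up to 24 mm high; above it in the middle a round neck 18 mm across from 24 to 44 mm high, and a round knob 26 mm across from 44 to 74 mm high. Origin: centre of its underside; z up, y along the block's long side.
- tray_long: Long narrow tray for the stapler, inside 56 (x) x 174 mm (y). The tray is fixed to the desk: grey plastic rim, blue felt floor. Walls are 3 mm thick, the rim's top is 10 mm and the felt floor 4 mm above the desk. Origin: centre of its underside, on the desk top; z up, y along its long side. Between the tools (right) and the trays (left) the edge of a tall monitor stands at the back, 0.63 m ahead of the robot's base and 0.05 m to its left: carry things past in front of it.
- tray_wide: Wide tray for the tape dispenser, inside 75 (x) x 145 mm (y). The tray is fixed to the desk: grey plastic rim, blue felt floor. Walls are 3 mm thick, the rim's top is 10 mm and the felt floor 4 mm above the desk. Origin: centre of its underside, on the desk top; z up, y along its long side. Between the tools (right) and the trays (left) the edge of a tall monitor stands at the back, 0.63 m ahead of the robot's base and 0.05 m to its left: carry things past in front of it.
- tray_small: Small tray for the rubber stamp, inside 52 (x) x 76 mm (y). The tray is fixed to the desk: grey plastic rim, blue felt floor. Walls are 3 mm thick, the rim's top is 10 mm and the felt floor 4 mm above the desk. Origin: centre of its underside, on the desk top; z up, y along its long side. Between the tools (right) and the trays (left) the edge of a tall monitor stands at the back, 0.63 m ahead of the robot's base and 0.05 m to its left: carry things past in front of it.
- clip_box: Loose small clear open box of paper clips, 38 x 56 x 16 mm; not to be moved. Origin: centre of its underside.
- binder_clip: Loose small dark red binder clip, 26 x 42 x 11 mm; not to be moved. Origin: centre of its underside.
- pencil_yellow: Loose yellow pencil lying on the desk, 7 x 159 x 7 mm, along its y; not to be moved. Origin: middle of its underside.
- usb_stick: Loose blue memory stick, 17 x 52 x 8 mm; not to be moved. Origin: centre of its underside.
Not all that is in view belongs to the job. What is shaped like the tape_dispenser but blue is not meant. There is more than one size of the rubber_stamp; the one meant has the size given above.

How it is judged:
By the outcome, as a careful person would: the job done as asked, in the order asked, and still so for the second after the job is handed in, with the robot touching nothing.
It also fails if it takes over 96 s, if anything falls off the work surface, if the arm or the gripper's body presses on something with over 40 N, if the wrist force passes 120 N, or if a joint passes its speed limit or range.

## Working session

There is one attempt and no reset: what is moved stays moved. The work goes in short steps, Python scripts to look and compute and a shell command to move; the robot and the scene stay as the last step left them, time stands still between calls to the robot, and variables do not carry over. Pictures are saved under pics/ and viewed, at most 15 in all, crops included, and the job is handed in when it is done.

```bash
ls; mkdir -p pics; cat > h.py <<'E'
import numpy as np, cv2
from bench import env
def snap(n):
    p,d=env.snapshot(n); np.savez(f'{n}.npz',p=p,d=d); return p,d
def pts(n,d):
    c=env.calibration(n); h,w=d.shape
    K=np.array([[c['fx'],0,c['cx']],[0,c['fy'],c['cy']],[0,0,1.]])
    u,v=np.meshgrid(np.arange(w),np.arange(h))
    r=cv2.undistortPoints(np.stack([u,v],-1).reshape(-1,1,2).astype(float),K,np.array([c['k1'],0,0,0.])).reshape(h,w,2)
    C=np.dstack([r*d[...,None],d]); R=np.array(c['R']);t=np.array(c['t'])
    return (C-t)@R   # world
def save(p,name,box=None,s=1):
    if box: p=p[box[1]:box[3],box[0]:box[2]]
    cv2.imwrite('pics/'+name,cv2.resize(p[...,::-1],None,fx=s,fy=s,interpolation=cv2.INTER_CUBIC))
E
python3 - <<'E'
from h import *
for n in('top','side'):
    p,d=snap(n); save(p,n+'0.png',None,1.25); c=env.calibration(n); print({k:np.round(v,3).tolist() for k,v in c.items()})
s=env.state(); print(s['position'],s['tool_rot'],s['time_s'],s['grip_width'])
E
```

```text
pics
{'fx': 458.833, 'fy': 458.833, 'cx': 316.368, 'cy': 191.724, 'k1': -0.092, 'R': [[0.026, -1.0, -0.002], [-0.999, -0.026, -0.034], [0.034, 0.003, -0.999]], 't': [0.045, 0.467, 1.139]}
{'fx': 376.092, 'fy': 376.092, 'cx': 320.123, 'cy': 197.806, 'k1': -0.081, 'R': [[0.622, -0.783, -0.005], [-0.583, -0.459, -0.67], [0.522, 0.419, -0.743]], 't': [-0.248, 0.347, 0.713]}
[0.29820346 0.6052037  0.40346724] [-2.74106967e-04  2.26912875e-01  9.73914514e-01 -9.95912982e-04] 0.1 0.0853588876126769
```

View pics/top0.png

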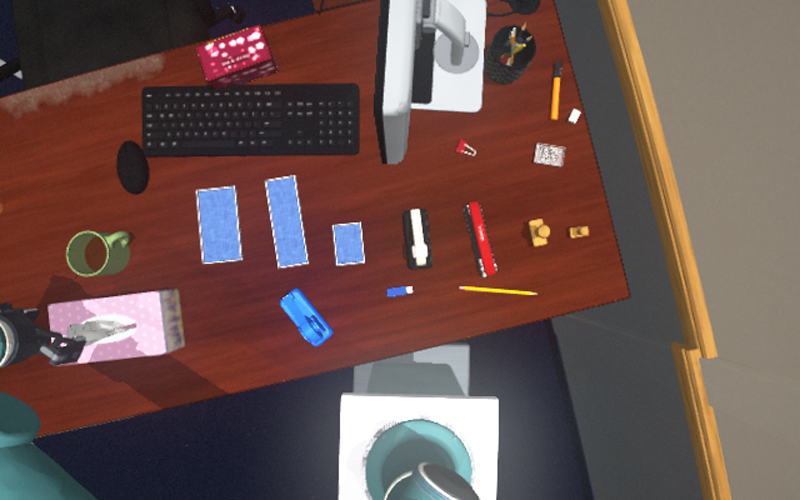

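View pics/side0.png

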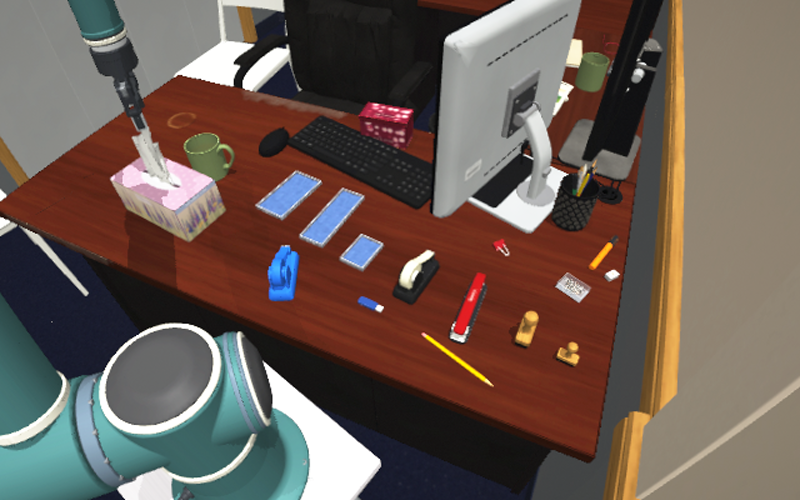

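The top view (1.25x) shows the trays on the left: wide at (219,225), long at (287,222), small at (348,244). On the right are the dispenser (418,238), stapler (481,238), large stamp (540,232) and small decoy stamp (578,231). The blue dispenser at (305,318) is also a decoy.

```bash
cat > m.py <<'E'
from h import *
def rect(xy):
    (c,s,a)=cv2.minAreaRect((xy*1000).astype(np.float32)); b=cv2.boxPoints((c,s,a))
    e=[b[1]-b[0],b[2]-b[1]]; l=max(e,key=np.linalg.norm)
    return np.round(c,1),np.round(sorted(s),1),round(np.degrees(np.arctan2(l[1],l[0]))%180,1)
E
python3 - <<'E'
from m import *
z=np.load('top.npz');p,d=z['p'],z['d'];W=pts('top',d)
hsv=cv2.cvtColor(p,cv2.COLOR_RGB2HSV)
# desk plane check
for u,v in((250,240),(360,240),(410,200),(305,180)): print('desk',np.round(W[v,u],4))
blue=((hsv[...,0]>95)&(hsv[...,0]<125)&(hsv[...,1]>80)&(abs(W[...,2])<.03)).astype(np.uint8)
blue[:,:145]=0;blue[:135]=0;blue[218:]=0
n,L,st,_=cv2.connectedComponentsWithStats(blue)
for i in range(1,n):
    if st[i,4]>150: print('tray',rect(W[L==i][:,:2]),W[L==i][:,2].mean())
for nm,(a,b,c,e) in dict(disp=(315,160,350,222),stap=(368,155,402,226),stamp=(418,168,446,202),small=(450,175,475,196)).items():
    w=W[b:e,a:c].reshape(-1,3); w=w[w[:,2]>-.03]
    for lo,hi in((.006,.013),(.006,.022),(.006,.03),(.03,.1),(.05,.1)):
        q=w[(w[:,2]>lo)&(w[:,2]<hi)]
        if len(q)>8: print(nm,lo,hi,len(q),rect(q[:,:2]),np.round(q.mean(0),4),round(q[:,2].max(),4))
save(p,'c.png',(310,140,490,250),4.4)
E
```

```text
desk [ 0.3401  0.2216 -0.0007]
desk [ 0.3474 -0.0554 -0.0032]
desk [ 0.4513 -0.1788  0.0017]
desk [0.4946 0.0869 0.0048]
tray (array([497.4, 278.6]), array([ 55.7, 173.2]), np.float32(11.0)) 0.005619182233881688
tray (array([486.6, 416.9]), array([ 75. , 144.5]), np.float32(7.3)) 0.005791811584976284
tray (array([455.8, 152.6]), array([51. , 74.5]), np.float32(7.2)) 0.00532254029095791
disp 0.006 0.013 53 (array([471.3,  19.8]), array([ 82.6, 150.5]), np.float32(1.4)) [0.467  0.0204 0.0089] 0.0128
disp 0.006 0.022 402 (array([471.3,  19.8]), array([ 82.6, 150.5]), np.float32(1.4)) [0.4702 0.017  0.0178] 0.022
disp 0.006 0.03 519 (array([471.3,  19.8]), array([ 82.6, 150.5]), np.float32(1.4)) [0.4715 0.0166 0.0191] 0.0274
disp 0.03 0.1 439 (array([472.7,  13.3]), array([ 35.8, 108.2]), np.float32(4.5)) [0.4655 0.0137 0.0579] 0.0782
disp 0.05 0.1 323 (array([460.,  12.]), array([35.8, 82.3]), np.float32(3.0)) [0.4518 0.0119 0.0638] 0.0782
stap 0.006 0.013 218 (array([ 480. , -107.8]), array([ 73.2, 166.1]), np.float32(1.0)) [ 0.4741 -0.1033  0.0082] 0.0127
stap 0.006 0.022 228 (array([
[... 572 characters left out ...]
p 0.03 0.1 105 (array([ 488.3, -223.4]), array([25.8, 25.9]), np.float32(157.3)) [ 0.4881 -0.2217  0.0701] 0.0771
stamp 0.05 0.1 103 (array([ 488.5, -222.5]), array([24.1, 26.6]), np.float32(4.4)) [ 0.4882 -0.2217  0.0708] 0.0771
small 0.006 0.022 61 (array([ 492.5, -308.3]), array([19.9, 36.3]), np.float32(99.5)) [ 0.4907 -0.3008  0.0171] 0.0211
small 0.006 0.03 64 (array([ 492.5, -308.3]), array([19.9, 36.3]), np.float32(99.5)) [ 0.4908 -0.301   0.0175] 0.0283
small 0.03 0.1 52 (array([ 491.8, -307.6]), array([16.9, 17.3]), np.float32(177.0)) [ 0.4921 -0.3063  0.0503] 0.0587
small 0.05 0.1 28 (array([ 491.4, -308.3]), array([12.1, 16.9]), np.float32(160.3)) [ 0.4918 -0.3079  0.0531] 0.0587
```

View pics/c.png

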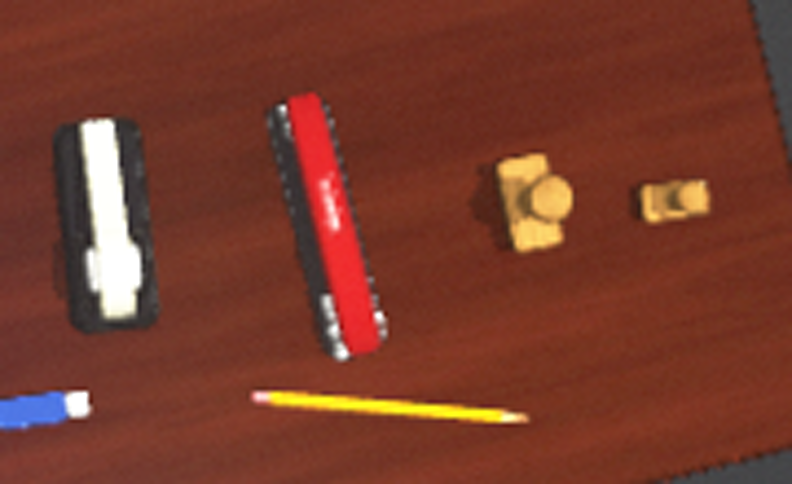

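```bash
cat >> m.py <<'E'
def ray(n,uv,z):
    c=env.calibration(n);K=np.array([[c['fx'],0,c['cx']],[0,c['fy'],c['cy']],[0,0,1.]])
    r=cv2.undistortPoints(np.array(uv,float).reshape(-1,1,2),K,np.array([c['k1'],0,0,0.])).reshape(-1,2)
    R=np.array(c['R']);o=-R.T@np.array(c['t']);D=np.c_[r,np.ones(len(r))]@R
    return o+D*((z-o[2])/D[:,2])[:,None]
E
python3 - <<'E'
from m import *
for nm,q,z in(('disp',[(55,124),(136,118),(158,320),(78,330)],.02),('stap',[(289,97),(317,93),(383,348),(350,354)],.04),('stamp',[(498,160),(545,153),(562,243),(517,251)],.024),('knob',[(551,177),(572,199),(551,222),(529,199)],.074)):
    X=ray('top',np.array(q)/4.4+[310,140],z); print(nm,rect(X[:,:2]),np.round(X[:,:2].mean(0)*1000,1))
z=np.load('top.npz');W=pts('top',z['d'])
w=W[160:222,310:350].reshape(-1,3);w=w[w[:,2]>.03]
for x in np.arange(.40,.56,.01):
    q=w[abs(w[:,0]-x)<.005]
    if len(q): print(round(x,2),len(q),q[:,2].min().round(3),np.median(q[:,2]).round(3),q[:,2].max().round(3),q[:,1].min().round(3),q[:,1].max().round(3))
from scipy.spatial.transform import Rotation as Ro
s=env.state();print(Ro.from_quat(s['tool_rot'],scalar_first=True).as_matrix().round(3))
p,d=snap('side'); save(p,'s.png',(270,180,500,310),3.4)
E
```

```text
disp (array([469.5,  13.3]), array([ 45.7, 116.6]), np.float32(7.8)) [469.2  13.4]
stap (array([ 472.1, -112.8]), array([ 18.6, 147.1]), np.float32(14.6)) [ 471.8 -112.1]
stamp (array([ 487.3, -224.8]), array([27.1, 52.5]), np.float32(11.8)) [ 487.2 -225.1]
knob (array([ 486.1, -223.9]), array([17. , 17.4]), np.float32(45.3)) [ 486.2 -223.7]
0.42 24 0.046 0.06 0.067 -0.0 0.017
0.43 60 0.04 0.071 1.154 -0.008 0.054
0.44 62 0.034 0.062 0.078 -0.007 0.029
0.45 75 0.05 0.07 0.078 -0.007 0.029
0.46 43 0.034 0.068 0.075 -0.004 0.029
0.47 33 0.033 0.062 0.068 -0.003 0.023
0.48 28 0.052 0.056 0.062 0.008 0.023
0.49 29 0.046 0.051 0.056 0.008 0.025
0.5 28 0.041 0.046 0.052 0.011 0.026
0.51 29 0.034 0.041 0.048 0.011 0.03
0.52 35 0.032 0.036 0.042 0.011 0.031
0.53 5 0.034 0.037 0.041 0.014 0.023
[[-0.897  0.442 -0.001]
 [ 0.442  0.897 -0.002]
 [ 0.    -0.002 -1.   ]]
```

View pics/s.png

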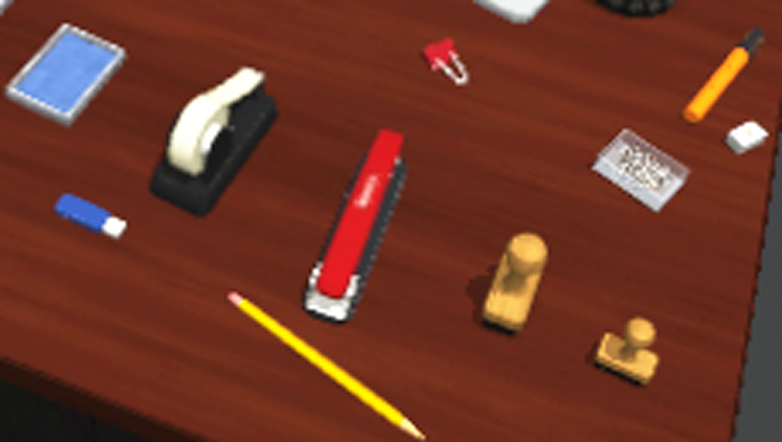

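The roll end points toward the robot (-x). That puts the stapler at about (472,-112) mm with its axis at about 15.5°, and the dispenser at (469,13), 7.8°. The stamp is at (487,-225), 11.8°. The measured sizes fit, so I'm moving above the stapler.

```bash
cat > go.py <<'E'
import sys,numpy as np
from bench import env
from scipy.spatial.transform import Rotation as Ro
x,y,z,a=map(float,sys.argv[1:5]) # mm, deg: grasp-point target, tool-x heading
s=env.state();R=Ro.from_quat(s['tool_rot'],scalar_first=True)
h=np.radians(a);X=np.array([np.cos(h),np.sin(h),0]);Z=np.array([0,0,-1.]);T=Ro.from_matrix(np.c_[X,np.cross(Z,X),Z])
t=np.array([x,y,z+155])/1000
print('shift',R.inv().apply(t-s['position']).round(4),'turn',(R.inv()*T).as_rotvec().round(3),'t',round(s['time_s'],2),'w',round(s['grip_width'],4),'F',np.round(s['contact_force'],1),'q',np.round(s['qpos'],2),'p',np.round(s['position'],4))
E
python3 go.py 472 -112 150 195.5; python3 -m inch '[[1,[0,0,0],[0,0,0]]]'
```

```text
shift [-0.4729 -0.5664  0.0996] turn [-0.002 -0.001 -0.728] t 0.15 w 0.0852 F [-0.2  0.8 -0. ] q [ 1.08  0.26  1.61  0.    1.27 -0.04] p [0.2982 0.6053 0.4036]
time_s: 0.23
position: [0.2982, 0.6053, 0.4039]
tool_rot: [-0.0, 0.227, 0.974, -0.001]
contact_force: [0.2, -0.1, 0.2]
grip_width: 0.0855
finger_force: 0.0
```

```bash
python3 -m inch '[[1,[-0.473,-0.566,0.05],[0,0,-0.728]],[1,[-0.473,-0.566,0.05],[0,0,-0.728]],[1,[-0.473,-0.566,0.05],[0,0,-0.728]],[1,[-0.473,-0.566,0.05],[0,0,-0.728]],[1,[-0.473,-0.566,0.05],[0,0,-0.728]],[1,[-0.473,-0.566,0.05],[0,0,-0.728]],[1,[-0.473,-0.566,0.05],[0,0,-0.728]],[1,[-0.473,-0.566,0.05],[0,0,-0.728]]]'; python3 go.py 472 -112 150 195.5
```

```text
time_s: 0.9
position: [0.3765, 0.2814, 0.3821]
tool_rot: [0.0, -0.135, 0.991, 0.0]
contact_force: [1.8, -0.2, 0.5]
grip_width: 0.0851
finger_force: 0.0
shift [ 0.0134 -0.4046  0.0771] turn [-0.     0.     0.001] t 0.9 w 0.0851 F [ 1.8 -0.2  0.5] q [ 0.59 -0.12  2.05 -0.    1.2  -1.25] p [0.3765 0.2814 0.3821]
```

```bash
python3 -m inch '[[1,[0.013,-0.405,0.07],[0,0,0]],[1,[0.013,-0.405,0.07],[0,0,0]],[1,[0.013,-0.405,0.07],[0,0,0]],[1,[0.013,-0.405,0.07],[0,0,0]],[1,[0.013,-0.405,0.07],[0,0,0]],[1,[0.013,-0.405,0.07],[0,0,0]],[1,[0.013,-0.405,0.07],[0,0,0]],[1,[0.013,-0.405,0.07],[0,0,0]]]'; python3 go.py 472 -112 100 195.5
```

```text
time_s: 1.57
position: [0.454, -0.038, 0.3255]
tool_rot: [0.001, -0.135, 0.991, -0.0]
contact_force: [0.0, 1.2, -0.5]
grip_width: 0.0855
finger_force: 0.0
shift [ 0.0024 -0.0761  0.0705] turn [-0.     0.001 -0.001] t 1.57 w 0.0855 F [ 0.   1.2 -0.5] q [-0.14 -0.09  2.14  0.    1.09 -1.98] p [ 0.454  -0.038   0.3255]
```

```bash
python3 -m inch '[[1,[0.002,-0.076,0.06],[0,0,0]],[1,[0.002,-0.076,0.06],[0,0,0]],[1,[0.002,-0.076,0.06],[0,0,0]],[1,[0.002,-0.076,0.06],[0,0,0]],[1,[0.002,-0.076,0.06],[0,0,0]]]'; python3 go.py 472 -112 33 195.5
python3 - <<'E'
from h import *
p,d=snap('side'); save(p,'s1.png',(300,120,480,310),3.1)
E
```

```text
time_s: 1.98
position: [0.4721, -0.1098, 0.2649]
tool_rot: [-0.001, -0.134, 0.991, 0.001]
contact_force: [0.9, -0.8, 1.4]
grip_width: 0.0855
finger_force: 0.0
shift [ 0.0006 -0.0023  0.0769] turn [ 0.002 -0.002 -0.002] t 1.98 w 0.0855 F [ 0.9 -0.8  1.4] q [-0.28  0.04  2.14  0.    0.97 -2.12] p [ 0.4721 -0.1098  0.2649]
```

View pics/s1.png

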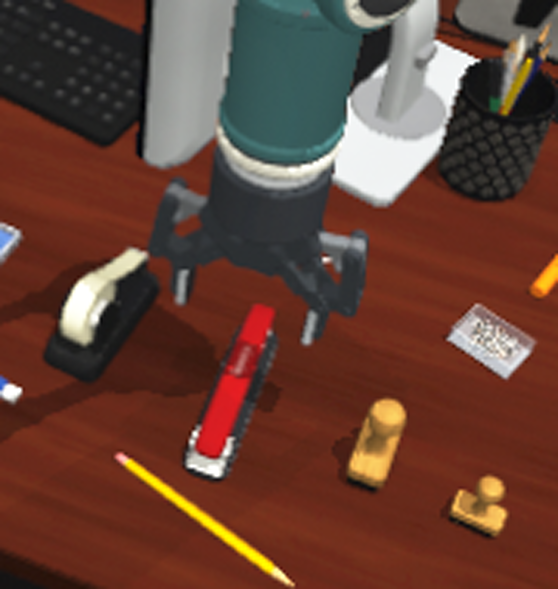

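The fingers straddle the stapler at crop (240,340), with clearance to the dispenser. I'll descend and grip.

```bash
python3 -m inch '[[1,[0.001,-0.002,0.04],[0,0,0]],[1,[0.001,-0.002,0.06],[0,0,0]],[1,[0.001,-0.002,0.077],[0,0,0]],[1,[0.001,-0.002,0.077],[0,0,0]],[0,[0.001,-0.002,0.077],[0,0,0]],[0,[0.001,-0.002,0.077],[0,0,0]],[0,[0.001,-0.002,0.077],[0,0,0]],[0,[0.001,-0.002,0.077],[0,0,0]]]'; python3 -m inch '[[0,[0,0,0],[0,0,0]],[0,[0,0,0],[0,0,0]],[0,[0,0,0],[0,0,0]],[0,[0,0,0],[0,0,0]],[0,[0,0,0],[0,0,0]],[0,[0,0,0],[0,0,0]]]'; python3 go.py 472 -112 120 195.5
```

```text
time_s: 2.7
position: [0.4731, -0.1118, 0.1903]
tool_rot: [0.002, -0.135, 0.991, -0.001]
contact_force: [-0.1, -0.1, -1.0]
grip_width: 0.0388
finger_force: 0.0
time_s: 3.2
position: [0.4727, -0.112, 0.1899]
tool_rot: [0.001, -0.134, 0.991, -0.0]
contact_force: [-1.9, 2.3, 7.4]
grip_width: 0.02
finger_force: 58.4
shift [ 0.0005  0.0002 -0.0851] turn [-0.001  0.002 -0.001] t 3.2 w 0.02 F [-1.9  2.3  7.4] q [-0.28  0.15  2.18  0.    0.8  -2.12] p [ 0.4727 -0.112   0.1899]
```

```bash
python3 -m inch '[[0,[0,0,-0.02],[0,0,0]],[0,[0,0,-0.06],[0,0,0]],[0,[0,0,-0.1],[0,0,0]],[0,[0,0,-0.1],[0,0,0]],[0,[0,0.03,-0.1],[0,0,0]],[0,[0,0.07,-0.1],[0,0,0]],[0,[0,0.11,-0.1],[0,0,0]],[0,[0,0.15,-0.1],[0,0,0]]]';python3 -m inch '[[0,[0,0.04,0],[0,0,0]],[0,[0,0.08,0],[0,0,0]],[0,[0,0.12,0],[0,0,0]],[0,[0,0.12,0],[0,0,0]]]'; python3 go.py 497.4 278.6 100 191
```

```text
time_s: 3.87
position: [0.4312, 0.0336, 0.2886]
tool_rot: [0.0, -0.134, 0.991, 0.0]
contact_force: [0.7, 1.6, -1.1]
grip_width: 0.0194
finger_force: 59.3
time_s: 4.2
position: [0.3978, 0.1534, 0.2886]
tool_rot: [0.0, -0.138, 0.99, 0.002]
contact_force: [0.1, -1.2, -2.0]
grip_width: 0.0197
finger_force: 59.5
shift [-0.1299  0.0932  0.0339] turn [0.003 0.    0.084] t 4.2 w 0.0197 F [ 0.1 -1.2 -2. ] q [ 0.31 -0.11  2.23  0.    1.02 -1.54] p [0.3978 0.1534 0.2886]
```

```bash
python3 -m inch '[[0,[-0.03,0.02,0],[0,0,0.084]],[0,[-0.06,0.043,0.01],[0,0,0.084]],[0,[-0.09,0.064,0.02],[0,0,0.084]],[0,[-0.13,0.093,0.033],[0,0,0.084]],[0,[-0.13,0.093,0.033],[0,0,0.084]],[0,[-0.13,0.093,0.033],[0,0,0.084]],[0,[-0.13,0.093,0.033],[0,0,0.084]]]'; python3 go.py 497.4 278.6 38 191
python3 - <<'E'
from m import *
p,d=snap('top'); W=pts('top',d); hsv=cv2.cvtColor(p,cv2.COLOR_RGB2HSV)
red=((hsv[...,0]<6)|(hsv[...,0]>174))&(hsv[...,1]>180)&(hsv[...,2]>150)&(W[...,2]>.05)&(W[...,2]<.2)
w=W[red];print(len(w)); print(rect(w[:,:2]),w.mean(0))
save(p,'t1.png',(140,120,320,240),4.4)
E
```

```text
time_s: 4.78
position: [0.5003, 0.2722, 0.2545]
tool_rot: [-0.001, -0.093, 0.996, -0.001]
contact_force: [-0.0, 0.4, -2.1]
grip_width: 0.0197
finger_force: 59.6
shift [0.0015 0.0069 0.0615] turn [-0.001 -0.002 -0.005] t 4.78 w 0.0197 F [-0.   0.4 -2.1] q [ 0.45  0.21  1.97 -0.    0.97 -1.3 ] p [0.5003 0.2722 0.2545]
104
(array([660.6, 324.2]), array([131.5, 399.1]), np.float32(19.8)) [0.77062044 0.36219698 0.08790966]
```

View pics/t1.png

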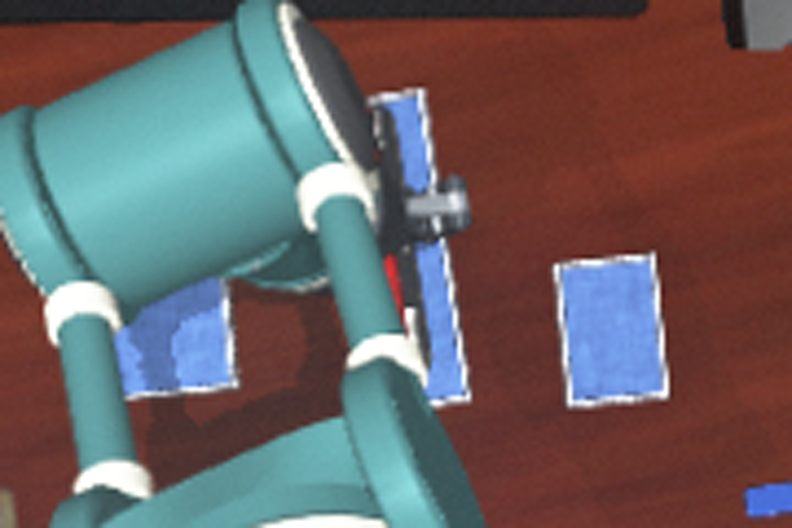

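```bash
python3 -m inch '[[0,[0.001,0.007,0],[0,0,0]],[0,[0.001,0.007,0.02],[0,0,0]],[0,[0.001,0.007,0.04],[0,0,0]],[0,[0.001,0.007,0.045],[0,0,0]],[0,[0.001,0.007,0.045],[0,0,0]]]'; python3 go.py 497.4 278.6 38 191
python3 - <<'E'
from h import *
p,d=snap('side'); save(p,'s2.png',(180,90,330,230),4)
E
```

```text
time_s: 5.25
position: [0.4965, 0.2781, 0.2091]
tool_rot: [-0.002, -0.093, 0.996, -0.001]
contact_force: [-1.0, -0.3, -3.0]
grip_width: 0.0196
finger_force: 59.6
shift [-0.0011  0.0003  0.0161] turn [-0.001 -0.004 -0.006] t 5.25 w 0.0196 F [-1.  -0.3 -3. ] q [ 0.47  0.27  2.    0.    0.88 -1.29] p [0.4965 0.2781 0.2091]
```

View pics/s2.png

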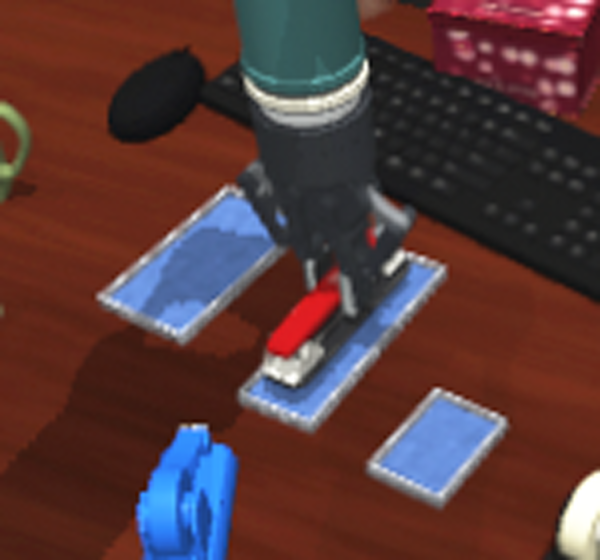

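The stapler hovers over the long tray (crop ~(330,330)) and is aligned with it. I'll lower it and release.

```bash
python3 -m inch '[[0,[0,0,0.008],[0,0,0]],[0,[0,0,0.014],[0,0,0]],[0,[0,0,0.015],[0,0,0]],[0,[0,0,0.015],[0,0,0]]]'; python3 -m inch '[[0.5,[0,0,0],[0,0,0]],[0.5,[0,0,0],[0,0,0]],[0.5,[0,0,0],[0,0,0]],[0.5,[0,0,0],[0,0,0]],[0.5,[0,0,-0.04],[0,0,0]],[0.5,[0,0,-0.08],[0,0,0]],[0.5,[0,0,-0.12],[0,0,0]],[0.5,[0,0,-0.12],[0,0,0]]]'; python3 go.py 449.4 10.6 130 187.8
```

```text
time_s: 5.63
position: [0.498, 0.2792, 0.1952]
tool_rot: [-0.0, -0.093, 0.996, -0.0]
contact_force: [-0.4, -0.7, -2.7]
grip_width: 0.0194
finger_force: 59.6
time_s: 6.3
position: [0.5014, 0.2811, 0.3254]
tool_rot: [0.008, -0.093, 0.996, 0.003]
contact_force: [0.8, 0.8, 1.3]
grip_width: 0.0424
finger_force: 0.0
shift [ 0.1018 -0.2563  0.0376] turn [0.005 0.015 0.05 ] t 6.3 w 0.0424 F [0.8 0.8 1.3] q [ 0.47  0.13  1.91  0.    1.08 -1.29] p [0.5014 0.2811 0.3254]
```

```bash
python3 -m inch '[[1,[0.102,-0.256,0.02],[0.005,0.015,0.05]],[1,[0.102,-0.256,0.02],[0.005,0.015,0.05]],[1,[0.102,-0.256,0.02],[0.005,0.015,0.05]],[1,[0.102,-0.256,0.02],[0.005,0.015,0.05]],[1,[0.102,-0.256,0.02],[0.005,0.015,0.05]],[1,[0.102,-0.256,0.02],[0.005,0.015,0.05]],[1,[0.102,-0.256,0.02],[0.005,0.015,0.05]],[1,[0.102,-0.256,0.02],[0.005,0.015,0.05]]]';python3 go.py 449.4 10.6 130 187.8
python3 - <<'E'
from m import *
p,d=snap('top'); save(p,'t2.png',(200,120,340,240),4.4)
W=pts('top',d); hsv=cv2.cvtColor(p,cv2.COLOR_RGB2HSV)
red=((hsv[...,0]<6)|(hsv[...,0]>174))&(hsv[...,1]>200)&(hsv[...,2]>150)
red[:,:180]=0;red[:,260:]=0;red[:125]=0;red[230:]=0
w=W[red&(W[...,2]>.03)];print(len(w),rect(w[:,:2]),w.mean(0))
E
```

```text
time_s: 6.97
position: [0.444, 0.0053, 0.2951]
tool_rot: [-0.008, -0.066, 0.998, -0.004]
contact_force: [0.2, -0.2, -0.6]
grip_width: 0.0855
finger_force: 0.0
shift [-0.0062  0.0046  0.0099] turn [-0.007 -0.016 -0.004] t 6.97 w 0.0855 F [ 0.2 -0.2 -0.6] q [-0.04 -0.08  2.19 -0.01  1.04 -1.74] p [0.444  0.0053 0.2951]
370 (array([450.5, 203.6]), array([113.4, 281.3]), np.float32(59.2)) [0.49281774 0.27655321 0.05214052]
```

View pics/t2.png

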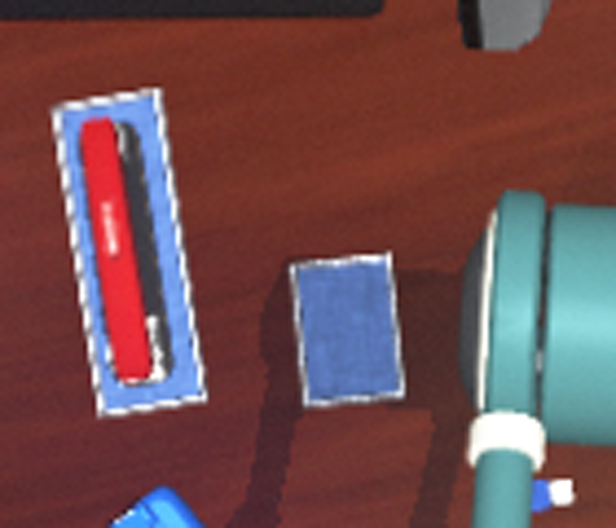

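The stapler lies inside the long tray and straight (crop 82–175 × 118–382). Next is the dispenser, after cancelling the small tilt.

```bash
python3 -m inch '[[1,[-0.006,0.005,0.01],[-0.006,-0.016,-0.004]],[1,[-0.006,0.005,0.01],[-0.006,-0.016,-0.004]],[1,[-0.006,0.005,0.01],[-0.006,-0.016,-0.004]],[1,[-0.006,0.005,0.01],[-0.006,-0.016,-0.004]]]';python3 go.py 449.4 10.6 44 187.8
python3 - <<'E'
from h import *
p,d=snap('side'); save(p,'s3.png',(270,130,420,250),4)
E
```

```text
time_s: 7.35
position: [0.4506, 0.0153, 0.2856]
tool_rot: [0.0, -0.071, 0.997, 0.0]
contact_force: [-0.4, -0.1, -0.9]
grip_width: 0.0858
finger_force: 0.0
shift [ 0.0019 -0.0046  0.0866] turn [0.001 0.001 0.005] t 7.35 w 0.0858 F [-0.4 -0.1 -0.9] q [-0.02 -0.06  2.19  0.    1.01 -1.73] p [0.4506 0.0153 0.2856]
```

View pics/s3.png

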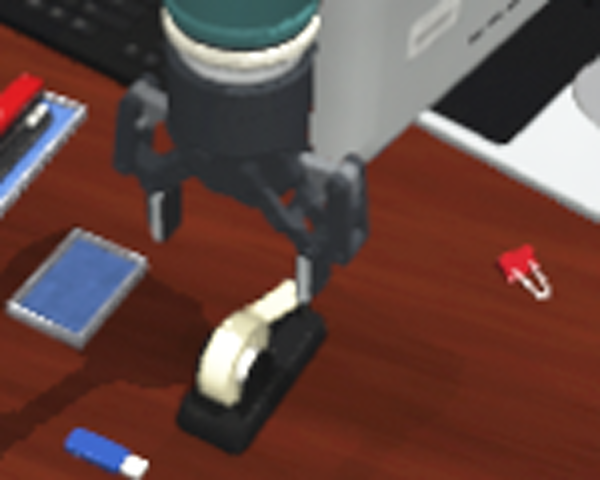

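The gripper is above the dispenser and level. The roll is at crop (235,360). Descending.

```bash
python3 -m inch '[[1,[0.002,-0.005,0.02],[0,0,0.005]],[1,[0.002,-0.005,0.05],[0,0,0.005]],[1,[0.002,-0.005,0.075],[0,0,0.005]],[1,[0.002,-0.005,0.086],[0,0,0.005]],[1,[0.002,-0.005,0.086],[0,0,0.005]],[0,[0.002,-0.005,0.086],[0,0,0.005]],[0,[0.002,-0.005,0.086],[0,0,0.005]],[0,[0.002,-0.005,0.086],[0,0,0.005]]]'; python3 -m inch '[[0,[0,0,0],[0,0,0]],[0,[0,0,0],[0,0,0]],[0,[0,0,0],[0,0,0]],[0,[0,0,0],[0,0,0]],[0,[0,0,0],[0,0,0]]]'; python3 go.py 486.6 416.9 130 187.3
```

```text
time_s: 8.07
position: [0.4505, 0.0095, 0.2011]
tool_rot: [0.002, -0.068, 0.998, 0.0]
contact_force: [-0.4, 1.2, -0.6]
grip_width: 0.0516
finger_force: 0.0
time_s: 8.48
position: [0.4504, 0.0095, 0.2011]
tool_rot: [0.002, -0.067, 0.998, 0.0]
contact_force: [-0.6, 1.2, 7.2]
grip_width: 0.0352
finger_force: 62.1
shift [-0.0911  0.3989 -0.0834] turn [0.    0.004 0.008] t 8.48 w 0.0352 F [-0.6  1.2  7.2] q [-0.03  0.07  2.25  0.    0.82 -1.74] p [0.4504 0.0095 0.2011]
```

```bash
python3 -m inch '[[0,[0,0,-0.02],[0,0,0]],[0,[0,0,-0.055],[0,0,0]],[0,[0,0.01,-0.09],[0,0,0]],[0,[-0.005,0.035,-0.09],[0,0,0]],[0,[-0.01,0.07,-0.09],[0,0,0]],[0,[-0.018,0.11,-0.09],[0,0,0]],[0,[-0.026,0.15,-0.09],[0,0,0]],[0,[-0.034,0.19,-0.09],[0,0,0]]]'; python3 -m inch '[[0,[-0.007,0.04,0],[0,0,0]],[0,[-0.014,0.08,0],[0,0,0]],[0,[-0.021,0.12,0],[0,0,0]],[0,[-0.028,0.16,0],[0,0,0]],[0,[-0.036,0.19,0],[0,0,0]],[0,[-0.038,0.208,0],[0,0,0]],[0,[-0.038,0.208,0],[0,0,0]],[0,[-0.038,0.208,0],[0,0,0]]]'; python3 go.py 467.5 414 50 187.3
python3 - <<'E'
from h import *
p,d=snap('side'); save(p,'s4.png',(160,70,320,220),4)
E
```

```text
time_s: 9.15
position: [0.4566, 0.2036, 0.2896]
tool_rot: [0.001, -0.067, 0.998, 0.0]
contact_force: [1.4, -0.1, -2.8]
grip_width: 0.0351
finger_force: 61.0
time_s: 9.82
position: [0.4662, 0.4142, 0.2889]
tool_rot: [-0.0, -0.069, 0.998, -0.0]
contact_force: [1.2, 0.2, -2.5]
grip_width: 0.0352
finger_force: 61.1
shift [-0.0012 -0.0003  0.0839] turn [-0.   -0.    0.01] t 9.82 w 0.0352 F [ 1.2  0.2 -2.5] q [ 0.69  0.26  1.83 -0.    1.05 -1.02] p [0.4662 0.4142 0.2889]
```

View pics/s4.png

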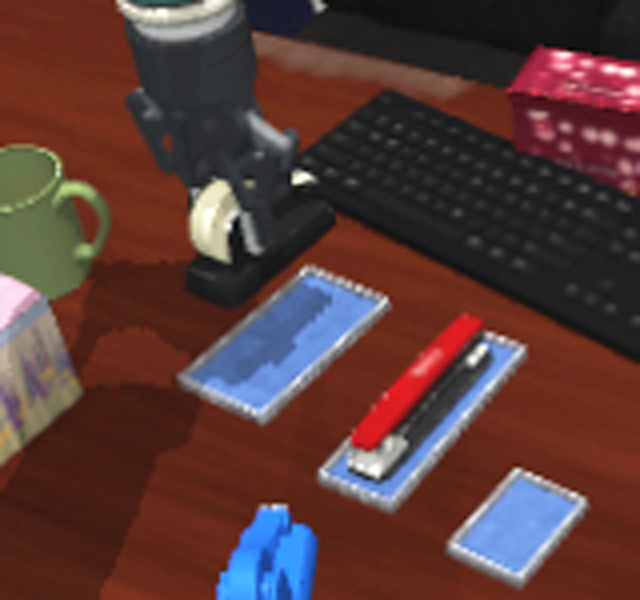

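The dispenser hangs level over the wide tray (crop (260,250) above (285,340)), so I'll lower it.

```bash
python3 -m inch '[[0,[-0.001,0,0.02],[0,0,0.01]],[0,[-0.001,0,0.045],[0,0,0.01]],[0,[-0.001,0,0.065],[0,0,0.01]],[0,[-0.001,0,0.075],[0,0,0.01]],[0,[-0.001,0,0.08],[0,0,0.01]],[0,[-0.001,0,0.083],[0,0,0.01]],[0,[-0.001,0,0.083],[0,0,0.01]],[0,[-0.001,0,0.083],[0,0,0.01]]]'; python3 go.py 467.5 414 50 187.3; python3 -m inch '[[0.7,[0,0,0],[0,0,0]],[0.7,[0,0,0],[0,0,0]],[0.7,[0,0,0],[0,0,0]],[0.7,[0,0,0],[0,0,0]],[0.7,[0,0,-0.04],[0,0,0]],[0.7,[0,0,-0.08],[0,0,0]],[0.7,[0,0,-0.12],[0,0,0]],[0.7,[0,0,-0.12],[0,0,0]]]'; python3 go.py 487 -224.5 140 191.8
```

```text
time_s: 10.53
position: [0.4686, 0.4138, 0.208]
tool_rot: [0.001, -0.062, 0.998, 0.001]
contact_force: [-0.4, 0.3, -2.6]
grip_width: 0.0352
finger_force: 61.1
shift [0.0011 0.0003 0.003 ] turn [ 0.002  0.003 -0.003] t 10.53 w 0.0352 F [-0.4  0.3 -2.6] q [ 0.68  0.36  1.88 -0.    0.9  -1.01] p [0.4686 0.4138 0.208 ]
time_s: 11.2
position: [0.4705, 0.4159, 0.3375]
tool_rot: [0.007, -0.063, 0.998, 0.005]
contact_force: [1.6, 1.5, 1.9]
grip_width: 0.0595
finger_force: 0.0
shift [ 0.0643 -0.6378  0.0354] turn [ 0.009  0.016 -0.081] t 11.2 w 0.0595 F [1.6 1.5 1.9] q [ 0.68  0.22  1.79 -0.    1.12 -1.01] p [0.4705 0.4159 0.3375]
```

```bash
python3 -m inch '[[1,[0.064,-0.638,0],[0,0,-0.08]],[1,[0.064,-0.638,0],[0,0,-0.08]],[1,[0.064,-0.638,0],[0,0,-0.08]],[1,[0.064,-0.638,0],[0,0,-0.08]],[1,[0.064,-0.638,0],[0,0,-0.08]],[1,[0.064,-0.638,0],[0,0,-0.08]],[1,[0.064,-0.638,0],[0,0,-0.08]],[1,[0.064,-0.638,0],[0,0,-0.08]]]';  python3 go.py 487 -224.5 140 191.8
```

```text
time_s: 11.87
position: [0.4759, 0.0786, 0.327]
tool_rot: [0.001, -0.103, 0.995, 0.0]
contact_force: [0.4, 0.5, 0.2]
grip_width: 0.0854
finger_force: 0.0
shift [ 0.0512 -0.2989  0.0318] turn [ 0.     0.003 -0.   ] t 11.87 w 0.0854 F [0.4 0.5 0.2] q [ 0.11 -0.04  2.09  0.    1.09 -1.67] p [0.4759 0.0786 0.327 ]
```

```bash
python3 - <<'E'
from h import *
p,d=snap('top'); save(p,'t3.png',(140,130,320,240),4.4)
E
```

```text
(no output)
```

View pics/t3.png

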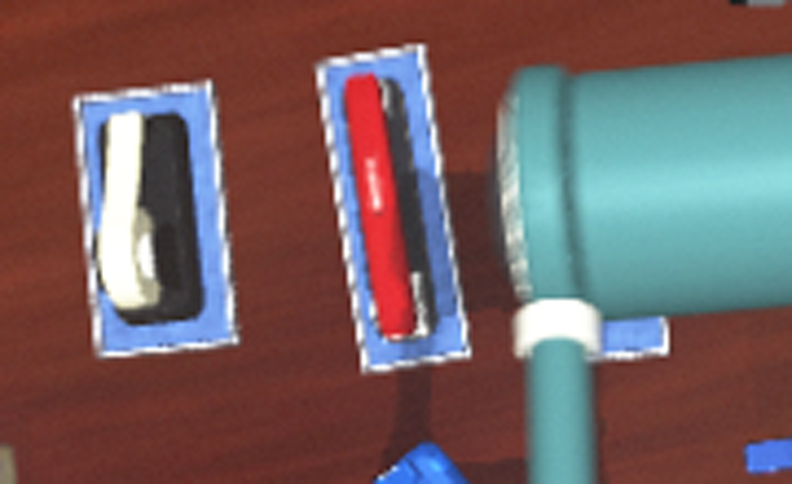

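The dispenser and stapler are both lying within their trays (crop (150,215) and (390,205)). Next is the stamp.

```bash
python3 -m inch '[[1,[0.051,-0.299,0.02],[0,0,0]],[1,[0.051,-0.299,0.02],[0,0,0]],[1,[0.051,-0.299,0.02],[0,0,0]],[1,[0.051,-0.299,0.02],[0,0,0]],[1,[0.051,-0.299,0.02],[0,0,0]],[1,[0.051,-0.299,0.02],[0,0,0]],[1,[0.051,-0.299,0.02],[0,0,0]],[1,[0.051,-0.299,0.02],[0,0,0]]]'; python3 -m inch '[[1,[0,0,0],[0,0,0]],[1,[0,0,0],[0,0,0]]]'; python3 go.py 487 -224.5 58 191.8
python3 - <<'E'
from h import *
p,d=snap('side'); save(p,'s5.png',(360,150,500,290),4)
E
```

```text
time_s: 12.58
position: [0.4874, -0.2274, 0.3067]
tool_rot: [0.001, -0.101, 0.995, -0.001]
contact_force: [0.3, 0.1, 0.3]
grip_width: 0.0851
finger_force: 0.0
time_s: 12.75
position: [0.4872, -0.2231, 0.3061]
tool_rot: [0.001, -0.101, 0.995, 0.001]
contact_force: [0.2, 0.2, 0.0]
grip_width: 0.0852
finger_force: 0.0
shift [ 0.0006 -0.0015  0.0931] turn [ 0.001  0.001 -0.003] t 12.75 w 0.0852 F [0.2 0.2 0. ] q [-0.48  0.09  2.    0.    1.05 -2.25] p [ 0.4872 -0.2231  0.3061]
```

View pics/s5.png

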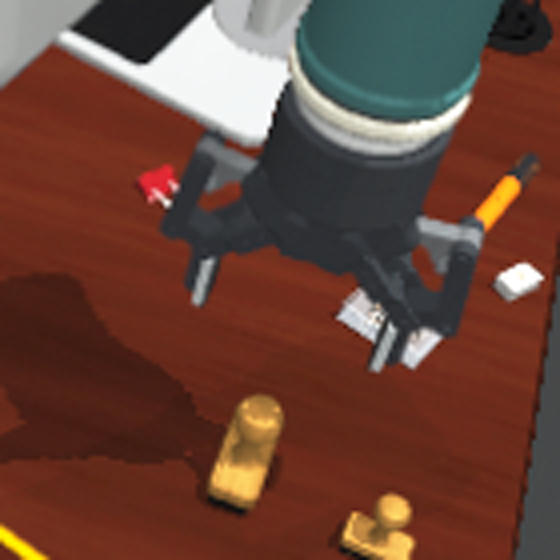

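The gripper is above the large stamp (crop (245,450)). The small decoy sits close by on the right, so I'll open only to 0.6.

```bash
python3 -m inch '[[0.6,[0,-0.001,0.02],[0,0,0]],[0.6,[0,-0.001,0.04],[0,0,0]],[0.6,[0,-0.001,0.06],[0,0,0]],[0.6,[0,-0.001,0.08],[0,0,0]],[0.6,[0,-0.001,0.092],[0,0,0]],[0.6,[0,-0.001,0.092],[0,0,0]],[0,[0,-0.001,0.092],[0,0,0]],[0,[0,-0.001,0.092],[0,0,0]]]'; python3 -m inch '[[0,[0,0,0],[0,0,0]],[0,[0,0,0],[0,0,0]],[0,[0,0,0],[0,0,0]],[0,[0,0,0],[0,0,0]]]'; python3 go.py 455.8 152.6 140 187.2
```

```text
time_s: 13.47
position: [0.4883, -0.2233, 0.2154]
tool_rot: [0.001, -0.103, 0.995, -0.0]
contact_force: [-0.5, -0.7, 0.2]
grip_width: 0.0277
finger_force: 0.1
time_s: 13.8
position: [0.4884, -0.2241, 0.2158]
tool_rot: [0.002, -0.102, 0.995, -0.0]
contact_force: [1.2, 0.8, 5.4]
grip_width: 0.0223
finger_force: 59.1
shift [-0.045   0.3754 -0.0795] turn [-0.001  0.004  0.079] t 13.8 w 0.0223 F [1.2 0.8 5.4] q [-0.48  0.2   2.06  0.    0.87 -2.25] p [ 0.4884 -0.2241  0.2158]
```

```bash
python3 -m inch '[[0,[0,0,-0.02],[0,0,0]],[0,[0,0,-0.055],[0,0,0]],[0,[0,0.01,-0.09],[0,0,0]],[0,[-0.002,0.035,-0.09],[0,0,0]],[0,[-0.005,0.07,-0.09],[0,0,0]],[0,[-0.01,0.11,-0.09],[0,0,0]],[0,[-0.015,0.15,-0.09],[0,0,0]],[0,[-0.02,0.19,-0.09],[0,0,0]]]'; python3 -m inch '[[0,[-0.005,0.04,0],[0,0,0.079]],[0,[-0.01,0.08,0],[0,0,0.079]],[0,[-0.015,0.12,0],[0,0,0.079]],[0,[-0.02,0.16,0],[0,0,0.079]],[0,[-0.025,0.185,0],[0,0,0.079]],[0,[-0.025,0.185,0],[0,0,0.079]],[0,[-0.025,0.185,0],[0,0,0.079]]]'; python3 go.py 455.8 152.6 62 187.2
python3 - <<'E'
from h import *
p,d=snap('side'); save(p,'s6.png',(240,120,380,260),4)
E
```

```text
time_s: 14.47
position: [0.4676, -0.0326, 0.3044]
tool_rot: [0.001, -0.102, 0.995, 0.0]
contact_force: [1.0, 0.3, -0.8]
grip_width: 0.022
finger_force: 58.8
time_s: 15.05
position: [0.4548, 0.1535, 0.3044]
tool_rot: [0.0, -0.065, 0.998, 0.0]
contact_force: [0.4, -1.1, 0.2]
grip_width: 0.0222
finger_force: 58.9
shift [-0.0008 -0.001   0.0874] turn [0.    0.001 0.004] t 15.05 w 0.0222 F [ 0.4 -1.1  0.2] q [ 0.27 -0.02  2.12 -0.    1.04 -1.43] p [0.4548 0.1535 0.3044]
```

View pics/s6.png

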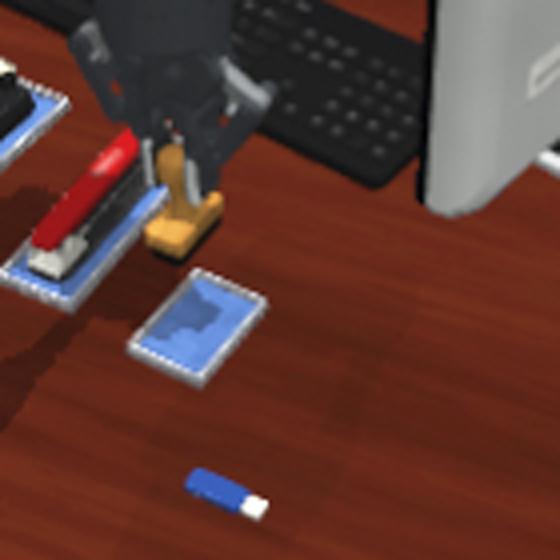

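The stamp is held upright and aligned over the small tray (crop (185,220) above (200,325)). Lowering and releasing.

```bash
python3 -m inch '[[0,[-0.001,-0.001,0.02],[0,0,0]],[0,[-0.001,-0.001,0.045],[0,0,0]],[0,[-0.001,-0.001,0.065],[0,0,0]],[0,[-0.001,-0.001,0.075],[0,0,0]],[0,[-0.001,-0.001,0.081],[0,0,0]],[0,[-0.001,-0.001,0.0845],[0,0,0]],[0,[-0.001,-0.001,0.0845],[0,0,0]],[0,[-0.001,-0.001,0.0845],[0,0,0]]]'; python3 -m inch '[[0.6,[0,0,0],[0,0,0]],[0.6,[0,0,0],[0,0,0]],[0.6,[0,0,0],[0,0,0]],[0.6,[0,0,0],[0,0,0]],[0.6,[0,0,0],[0,0,0]],[0.6,[0,0,-0.03],[0,0,0]],[0.6,[0,0,-0.07],[0,0,0]],[0.6,[0,0,-0.11],[0,0,0]]]'; python3 -m inch '[[0.6,[0.01,-0.04,0],[0,0,0]],[0.6,[0.02,-0.08,0],[0,0,0]],[0.6,[0.03,-0.12,0],[0,0,0]],[0.6,[0.03,-0.16,0],[0,0,0]],[0.6,[0.03,-0.2,0],[0,0,0]],[0.6,[0.03,-0.2,0],[0,0,0]],[0.6,[0.03,-0.2,0],[0,0,0]]]'
python3 - <<'E'
from h import *
p,d=snap('top'); save(p,'t4.png',(140,130,320,240),4.4)
p,d=snap('side'); save(p,'s7.png',(180,110,380,250),4)
E
```

```text
time_s: 15.77
position: [0.4571, 0.1514, 0.221]
tool_rot: [0.002, -0.063, 0.998, 0.001]
contact_force: [1.2, 0.5, -1.0]
grip_width: 0.0221
finger_force: 59.1
time_s: 16.43
position: [0.4552, 0.1514, 0.3297]
tool_rot: [-0.002, -0.063, 0.998, -0.0]
contact_force: [1.2, 0.7, 1.0]
grip_width: 0.0511
finger_force: 0.0
time_s: 17.02
position: [0.4516, -0.0525, 0.33]
tool_rot: [0.001, -0.061, 0.998, 0.0]
contact_force: [-0.6, 0.8, -0.5]
grip_width: 0.0514
finger_force: 0.0
```

View pics/t4.png

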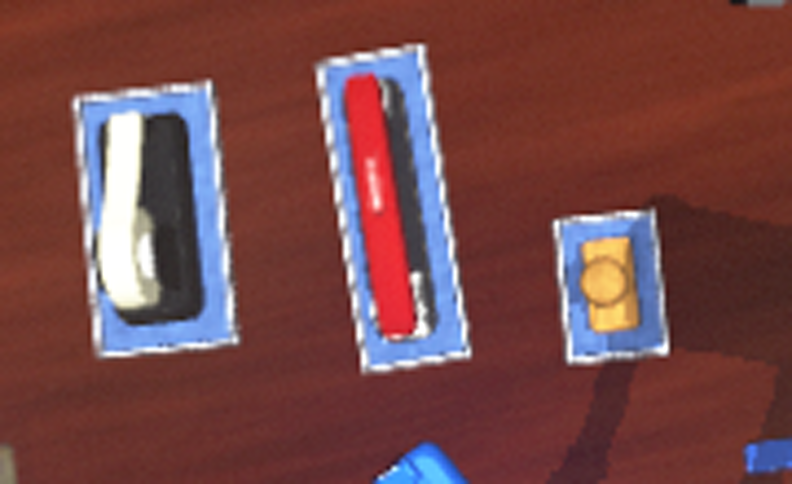

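View pics/s7.png

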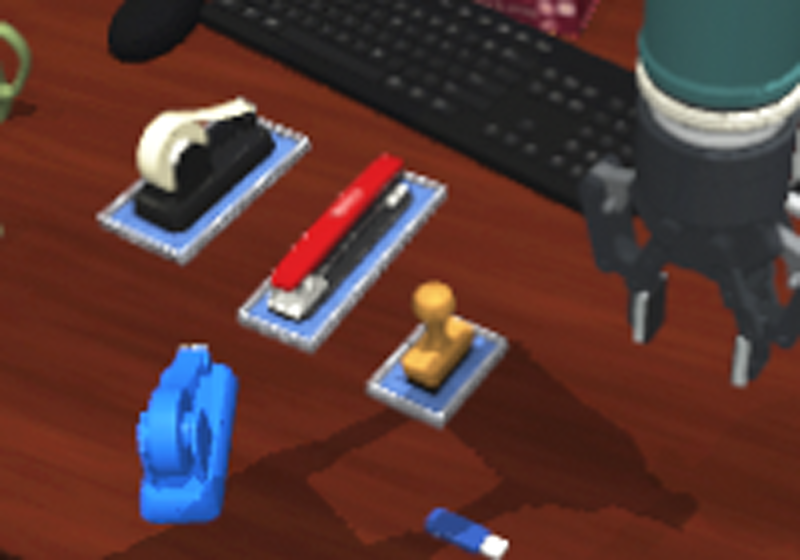

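All three tools stand upright and flat inside their trays (side crop (205,170), (340,240), (437,340)), and the gripper is clear. Handing in.

```bash
python3 -c "
from bench import env
print(env.close_job())"
```

```text
the job is handed in; nothing more can be done
None
```

The stapler, tape dispenser and rubber stamp are each upright in the tray made for them, nothing else on the desk was moved, and the job was handed in at about 17 s of the 96 s limit.

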